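# Hold the magnifier over the uncovered specimen

## Task

The specimen box has two bays and one hinged flap that covers one of them. Take the rectangular magnifier by its handle, lift it over the rack of vials without touching that, and hold its lens frame over the bay that is open: centred on that bay, square with it, level, and about 15 mm above the rim, touching neither box nor flap. Leave everything else where it is, do not touch the box or move its flap, and finish while still holding the magnifier there.

Things in the scene. Friction and masses are not known exactly. Their poses are not given: they have to be found in the camera images.
- magnifier: Rectangular black magnifier, clear lens, 110-180 g, lying flat. Frame 96 mm (x) by 66 mm (y), 12 mm high; flat-sided handle 22 mm wide (y), 22 mm high, from x = -48 to -148 mm, undersides flush; handle points roughly towards the robot. Origin: centre of the frame's underside; x points away from the handle, z up. Balances at x = -67 mm. (The round hand lens is another.)
- specimen_box: White open box fixed to the bench, 110 mm (x) by 160 mm (y), rim 35 mm high; two bays side by side along y, each 94 (x) by 66 mm (y), specimens below the rim; 12 mm wall between. Origin: centre of the underside, z up. Stands on one side of the vial rack, the magnifier on the other. The flap's hinge stands 5.5 mm above the rim, the lying flap 4 mm.
- bay_left (a point): Centre of the bay on the box's +y side, at rim height (35 mm above the bench); axes as the box's.
- bay_right (a point): Centre of the bay on the box's -y side, at rim height (35 mm above the bench); axes as the box's.
- flap (a joint): Angle (rad) of the grey flap, 104 by 70 by 3 mm, hinged along the box's x axis over the middle wall. It swings freely and lies flat over one bay: about +1.57 when it covers bay_right (bay_left is open), about -1.57 when it covers bay_left (bay_right is open). If still falling at the start, it rests within a second.
- vial_rack: Wooden rack of six capped vials, 240 mm (x) by 50 mm (y), 92 mm high in all, standing loose between the magnifier and the specimen box. Origin: centre of the underside.
- stain_bottle: Amber bottle, 52 mm across, 115 mm high, upright, beyond the rack. Origin: centre of the underside. Leave it alone.
- beaker: Glass beaker, 72 mm across, 90 mm high. Origin: centre of the underside. Leave it alone.
- petri_dish: Closed clear dish, 90 mm across, 15 mm high, beyond the rack. Origin: centre of the underside. Leave it alone.
- slide_case: Closed wooden slide case, 85 by 130 mm, 32 mm high. Origin: centre of the underside. Leave it alone.
- brush: Brush 160 mm long lying far to the robot's left, low. Origin on its underside. Leave it alone.
- round_lens: Round hand lens, 64 mm across, 10 mm high, with a handle reaching 110 mm from its centre along -x, far to the robot's right. Origin: centre of the lens, underside. Leave it alone.
There are look-alikes about, which are no part of the job. Several things look just like the magnifier: the one meant starts farthest from the robot's base.

How it is judged (in metres and radians):
On the way, in this order (a step that is already met when the one before it is completed fails the run):
1. the magnifier is held by the gripper and lifted off the bench (height (world z) of magnifier above 0.04 m and contact force between the fingers and magnifier above 0.5 N), for 0.1 s.
2. the magnifier passes over the vial rack (height (world z) of magnifier above 0.095 m and y of magnifier in the frame of vial_rack between -0.05 and 0.05 m and x of magnifier in the frame of vial_rack between -0.17 and 0.17 m), for 0.02 s.
At the end, for the whole second after the job is handed in: Magnifier still gripped, at rest, over the open bay: centre within 10 mm both ways, long axes parallel within 0.12 rad (handle either way), level within 0.14 rad, frame's underside 5 to 28 mm above the rim, touching neither box nor flap (((value of joint flap above 1.4 rad and x of magnifier in the frame of bay_left between -0.01 and 0.01 m and y of magnifier in the frame of bay_left between -0.01 and 0.01 m and z of magnifier in the frame of bay_left between 0.005 and 0.028 m) or (value of joint flap below -1.4 rad and x of magnifier in the frame of bay_right between -0.01 and 0.01 m and y of magnifier in the frame of bay_right between -0.01 and 0.01 m and z of magnifier in the frame of bay_right between 0.005 and 0.028 m)) and angle between the x axis of magnifier and the x axis of specimen_box, either way round below 0.12 rad and angle between magnifier's own z axis and vertical below 0.14 rad and linear speed of magnifier below 0.02 m/s and contact force between the fingers and magnifier above 0.5 N and contact force between magnifier and specimen_box below 0.1 N); the arm keeps its last pose, push and grip.
It fails at once if the magnifier touches the specimen box or its flap (contact force between magnifier and specimen_box above 0.5 N).
It fails at once if the robot touches the specimen box or its flap (contact force between any of the fingers, the arm and specimen_box above 1 N).
It fails at once if the magnifier touches the vial rack (contact force between magnifier and vial_rack above 0.5 N).
It fails at once if a bystander is moved by more than 15 mm (distance of any of vial_rack, stain_bottle, beaker, petri_dish, slide_case, brush, round_lens from where it was at the start of the episode above 0.015 m).
It also fails if it takes over 48 s, if anything falls off the work surface, if the arm or the gripper's body presses on something with over 40 N, if the wrist force passes 120 N, or if a joint passes its speed limit or range.

## Robot

A 7-joint arm with a two-finger parallel gripper is mounted at the origin on the work surface. World frame = base frame: x ahead of the robot, y to its left, z up, the work surface at z = 0. Lengths are in m, angles in degrees, forces in N, time in s.
With the tool pointing down it reaches from about 0.425 to 0.875 m from the base axis. Payload 4.7 kg.
Tool frame: the origin (TCP) lies at the very end of the fingers, on their centre line; the grasp point (between the pads) lies 19 mm behind it; z points along the fingers, y is the direction in which the jaws open and shut (so a half turn about z gives the same grasp; the last joint's range is limited). The gripper opens to 87 mm and grips with 3 to 60 N. Pads are 19 mm wide; open, the fingers measure 117 mm over their backs; the gripper's body (75 mm by 190 mm) begins 51 mm behind the grasp point.
Start: joints at [-63.363, 18.392, -4.016, 83.108, 1.295, 78.541, -3.26], TCP at [0.283, 0.585, 0.223] pointing down, gripper open.
Joint ranges: [-163.93, 163.93], [-17.29, 119.83], [-79.2, 71.16], [3.27, 140.29], [-89.18, 269.18], [5.43, 117.66], [-154.24, 154.24]. Speed limits (degrees/s): [147.25, 147.25, 180, 180, 180, 180, 180].

## Interface

Orientations are given as [roll, pitch, yaw] about the fixed x, y, z axes, in that order (R = Rz(yaw) Ry(pitch) Rx(roll)).
In Python, from bench import env, viewer, finish_job, nets gives the robot as it stands.
- The arm moves only by the shell command python3 -m inch 'ROWS' [OPENING] [FORCE]. ROWS is JSON, a list that holds one entry, the list of rows, each a list of 4 numbers: the shift along the world's x, y, z in m, then the turn about the world's z in rad. A call has exactly 8 rows; each row is the pose to reach, as a shift and turn from the pose measured when the call began; what a row does not reach only later rows make up. A row lasts 1/10 s, in which the tool goes at most 50 mm and 8.59 degrees, less where a joint would pass 70% of its speed; a pose out of reach is approached as far as the arm can. A call with a gripper value outside its range is refused whole. OPENING is the finger opening in m, from 0 to 0.087, set as the call begins (- or left out, the last holds). The fingers move at their own pace and stop on an object; FORCE is the grip in N (left out, the last holds). Time passes only in rows, so rows that repeat a pose let the fingers close, or fill a call up. It gives the time, the measured TCP pose, the force and the opening at its end, in the units of the state.
- env.state(): the state, without advancing time (a new reading comes with each control period).
- viewer.capture(name): name is "side" or "top"; returns (picture, depth): 420x560x3 uint8, red, green, blue; 420x560 float32, m along the optical axis (not along the pixel's ray), 0 where there is no reading.
- viewer.get_calibration(name): a dict with "fx", "fy", "cx", "cy" (pixels), "rvec" (rotation vector, rad) and "tvec" (3), from world to camera coordinates, as OpenCV has them. Camera axes: x right, y down, z forward; pixel columns grow to the right and rows downward; lengths in m; the calibration is good to about 2 mm. A picture is of the moment at which its call begins. get_calibration takes no time and is no camera call.
- finish_job(): hands the job in, once; it reports no verdict.
Trained networks look in the newest picture that a camera, given by its name, has taken for a name from the list of things; names that differ only in an ending like _2 or _b are one class to them, and where a whole thing is asked for, a point or a joint stands for the part that bears it (a point fixed in the world has none). Each returns a list of dicts, best first, with "conf" (0 to 1); they miss things now and then, are a little off and sometimes report something else, mostly with a low value. They report only what shows in the picture. A call takes as long as a camera call. They do not tell look-alikes from the thing itself.
- nets.trace(query, camera): "region" (420x560 bool, what is visible of it).
- nets.landmark_of(query, camera): "point" ([x, y, z] in m, in world coordinates, good to about 4 mm: a listed point, or the origin of a listed thing).
The state is a dict: "time": time; "joint_pos": joint angles; "qd": joint speeds; "effort": joint torques, N m; "tcp_pos": TCP position; "tool_rot": TCP orientation; "wrist_force": force on the tool from outside, world axes, zero at the start; "moment": the same for the moment, N m; "gripper_width": finger opening in m.
Only numpy, scipy, OpenCV 4.12 (cv2) and the standard library are available. Lean on these libraries where they do the work, as an engineer would, in place of code of your own. Each camera call takes 0.05 s, during which the arm holds its last target.

## Working session

There is one attempt and no reset: what is moved stays moved. The work goes in short steps, Python scripts to look and compute and a shell command to move; the robot and the scene stay as the last step left them, time stands still between calls to the robot, and variables do not carry over. Pictures are saved under pics/ and viewed, and the job is handed in when it is done.

```bash
ls; mkdir -p pics; cat > h.py <<'E'
import numpy as np,cv2
from bench import env,viewer,nets
def cal(n):
    c=viewer.get_calibration(n);R=cv2.Rodrigues(np.array(c['rvec'],float))[0];return c,R,np.array(c['tvec'],float).ravel()
def world(n,d):
    c,R,t=cal(n);v,u=np.mgrid[0:420,0:560]
    P=np.stack([(u-c['cx'])/c['fx']*d,(v-c['cy'])/c['fy']*d,d],-1)
    return (P-t)@R
def proj(n,p):
    c,R,t=cal(n);q=R@np.array(p)+t;return c['fx']*q[0]/q[2]+c['cx'],c['fy']*q[1]/q[2]+c['cy']
E
python3 - <<'E'
from h import *
for n in ['side','top']:
    p,d=viewer.capture(n);cv2.imwrite(f'pics/{n}0.png',p[:,:,::-1]);np.save(f'{n}0.npy',d);np.save(f'{n}0p.npy',p)
    c,R,t=cal(n);print(n,-R.T@t)
    for q in ['magnifier','specimen_box','bay_left','bay_right','flap','vial_rack','stain_bottle','beaker','petri_dish','slide_case','round_lens']:
        print(q,[(np.round(x['point'],3).tolist(),round(x['conf'],2),np.round(proj(n,x['point'])).tolist()) for x in nets.landmark_of(q,n)] if q!='flap' else '')
s=env.state();print(s)
E
```

```text
pics
side [ 0.34896088 -0.9292814   0.81332901]
magnifier [([0.296, -0.119, -0.002], 0.9, [203.0, 255.0]), ([0.604, -0.232, 0.004], 0.8, [314.0, 269.0])]
specimen_box [([0.56, 0.194, -0.006], 0.96, [272.0, 187.0])]
bay_left [([0.556, 0.233, 0.034], 0.68, [269.0, 172.0])]
bay_right [([0.566, 0.155, 0.034], 0.91, [276.0, 184.0]), ([0.552, -0.003, 0.003], 0.45, [280.0, 219.0])]
flap 
vial_rack [([0.552, -0.002, -0.001], 0.65, [280.0, 220.0])]
stain_bottle [([0.764, -0.006, -0.002], 0.59, [342.0, 214.0])]
beaker [([0.749, 0.213, -0.002], 0.69, [320.0, 178.0]), ([0.759, 0.1, -0.002], 0.18, [331.0, 196.0])]
petri_dish [([0.76, 0.098, -0.0], 0.78, [332.0, 196.0])]
slide_case [([0.76, -0.179, 0.005], 0.68, [359.0, 249.0])]
round_lens [([0.483, -0.493, 0.003], 0.58, [293.0, 361.0]), ([0.763, -0.004, -0.002], 0.17, [341.0, 214.0])]
top [ 0.33069078 -0.00173603  1.32019744]
magnifier [([0.604, -0.231, -0.0], 0.86, [363.0, 191.0]), ([0.342, 0.231, 0.002], 0.75, [200.0, 285.0]), ([0.296, -0.125, -0.002], 0.6, [328.0, 300.0])]
specimen_box []
bay_left [([0.558, 0.232, 0.032], 0.73, [199.0, 206.0])
[... 445 characters left out ...]
 [455.0, 233.0])]
{'time': 1.1, 'joint_pos': array([-63.3638308 ,  18.3899771 ,  -4.01662362,  83.10754055,
         1.29530989,  78.54100603,  -3.2617103 ]), 'qd': array([ 0.09293305, -0.04747514, -0.03246725, -0.05646866, -0.03449641,
       -0.06435276,  0.04702648]), 'effort': array([-7.78447920e-04, -4.91113043e+01, -4.03181389e-01, -3.12777472e+01,
       -6.35628076e-02,  3.37644957e-02,  5.53016150e-06]), 'tcp_pos': array([0.28322144, 0.58507512, 0.22260877]), 'tool_rot': array([1.79993371e+02, 2.90089918e-03, 1.54171475e+02]), 'wrist_force': array([ 0.2538113 ,  0.2045829 , -0.29115178]), 'moment': array([-0.01262823,  0.01212707,  0.04040002]), 'gripper_width': 0.08716527134366688}
```

View pics/top0.png

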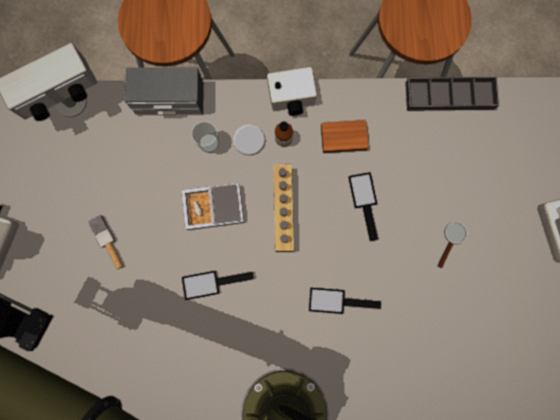

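View pics/side0.png

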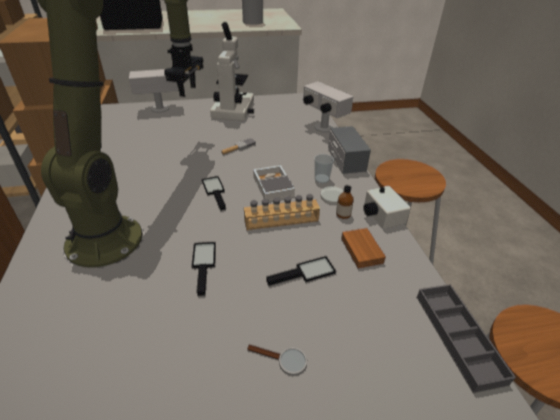

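Top view: the open bay with orange specimens is at px (198,208), so bay_left. The grey flap covers bay_right at (227,204). The farthest magnifier is at (363,190) with its handle ending near (374,238), and the rack is at (283,208). Next I'll measure the magnifier and box axes.

```bash
python3 - <<'E'
from h import *
p=np.load('top0p.npy').astype(int);d=np.load('top0.npy');W=world('top',d)
c,R,t=cal('top');C=-R.T@t
v,u=np.mgrid[0:420,0:560]
ray=np.stack([(u-c['cx'])/c['fx'],(v-c['cy'])/c['fy'],np.ones_like(u)],-1)@R
def atz(z): return C+ray*((z-C[2])/ray[...,2])[...,None]
# magnifier handle: dark
dark=(p.sum(-1)<150)&(u>335)&(u<390)&(v>165)&(v<250)
P=atz(0.015)[dark];print(dark.sum(), 'depth z dark',np.percentile(W[dark][:,2],[5,50,95]))
m=cv2.moments(dark.astype(np.uint8))
r=cv2.minAreaRect((P[:,:2]*1000).astype(np.float32));print('all',r)
ang=np.radians(12)
for it in range(4):
    a=np.array([np.cos(ang),np.sin(ang)]);b=np.array([-a[1],a[0]])
    s=P[:,:2]@a;w=P[:,:2]@b
    lo=s.min();h=P[(s<lo+0.085)&(s>lo+.008)][:,:2]
    mu=h.mean(0);U,S,V=np.linalg.svd(h-mu);ax=V[0]*np.sign(V[0][0]);ang=np.arctan2(ax[1],ax[0])
print('handle ang deg',np.degrees(ang),'mu',mu,'len',np.ptp(s),'wid',np.ptp(w))
mid=(s.max()+s.min())/2; 
# frame centre from ends
org=mu+ax*((s.max()-0.048)-mu@ax);print('origin from far end',org,'from near end',mu+ax*((s.min()+.148)-mu@ax))
fr=P[s>s.max()-.085][:,:2];print('frame rect',cv2.minAreaRect((fr*1000).astype(np.float32)))
# box
for n in ['top','side']:
    tr=nets.trace('specimen_box',n);print(n,[(x['conf'],x['region'].sum()) for x in tr])
win=(u>170)&(u<255)&(v>175)&(v<235)
print('z in box',np.percentile(W[win][:,2],[1,10,50,90,99]))
rim=win&(abs(W[...,2]-.035)<.010)&(p.min(-1)>150)
Q=W[win&(W[...,2]>.022)&(W[...,2]<.05)][:,:2]
print('rect W>.022',cv2.minAreaRect((Q*1000).astype(np.float32)),Q.mean(0))
im=p.astype(np.uint8)[150:260,160:400,::-1]
cv2.imwrite('pics/crop.png',cv2.resize(im,None,fx=3.3,fy=3.3,interpolation=cv2.INTER_CUBIC))
E
```

```text
381 depth z dark [0.00718176 0.01982512 0.02585307]
all ((555.18212890625, -237.0205535888672), (191.82249450683594, 64.1723403930664), 9.870539665222168)
handle ang deg 10.390561521751058 mu [ 0.50621848 -0.24626699] len 0.19191646552275465 wid 0.0644626564522578
origin from far end [ 0.60248412 -0.22861533] from near end [ 0.60650069 -0.22787884]
frame rect ((608.8582763671875, -227.7108154296875), (82.92615509033203, 64.17212677001953), 9.98352336883545)
top [(0.97, np.int64(2436))]
side [(0.63, np.int64(1021)), (0.4, np.int64(443)), (0.21, np.int64(236))]
z in box [-0.0056745  -0.00244512  0.00424406  0.03944487  0.04437438]
rect W>.022 ((561.1553955078125, 194.354248046875), (112.07086944580078, 160.6632537841797), 6.353254318237305) [0.56187227 0.17775791]
```

View pics/crop.png

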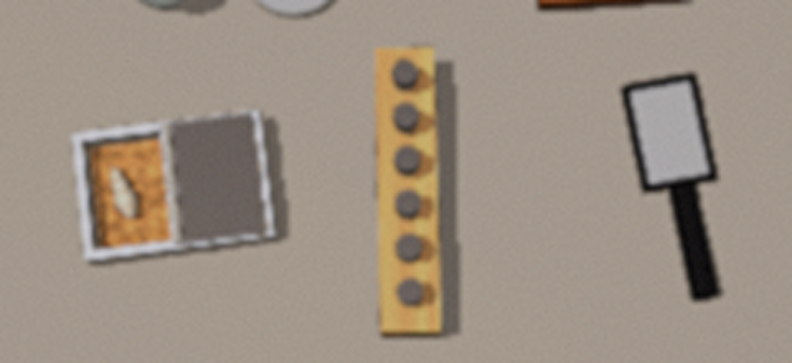

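Box centre is (0.561, 0.194) with yaw 6.35°, so bay_left is at (0.557, 0.233), matching the network. The magnifier origin is about (0.6045, -0.229) with yaw 10.2°. I'll grasp it at (0.5355, -0.2413). Moving in an arc at about z = 0.24.

```bash
python3 -m inch '[[[0.017,-0.028,0.003,-0.105],[0.034,-0.056,0.006,-0.21],[0.051,-0.084,0.009,-0.315],[0.068,-0.112,0.012,-0.42],[0.085,-0.14,0.015,-0.525],[0.102,-0.168,0.018,-0.63],[0.119,-0.196,0.02,-0.735],[0.137,-0.225,0.02,-0.84]]]' 0.087
```

```text
time: 2.0
tcp_pos: [0.4208, 0.3592, 0.2432]
tool_rot: [179.9, -0.0, 105.8]
wrist_force: [1.0, 0.1, -0.1]
gripper_width: 0.087
```

```bash
python3 -m inch '[[[0.01,-0.039,0,-0.105],[0.02,-0.078,0,-0.21],[0.03,-0.117,0,-0.315],[0.04,-0.156,0,-0.42],[0.05,-0.195,0,-0.525],[0.06,-0.234,0,-0.63],[0.07,-0.272,0,-0.735],[0.08,-0.31,0,-0.84]]]'
python3 -m inch '[[[0.005,-0.038,0,-0.105],[0.01,-0.076,0,-0.21],[0.015,-0.114,0,-0.315],[0.02,-0.152,0,-0.42],[0.025,-0.19,0,-0.525],[0.03,-0.228,0,-0.63],[0.034,-0.265,0,-0.735],[0.035,-0.29,0,-0.82]]]'
```

```text
time: 2.8
tcp_pos: [0.5011, 0.0476, 0.2436]
tool_rot: [179.9, -0.1, 57.4]
wrist_force: [0.5, -0.7, -0.6]
gripper_width: 0.0871
time: 3.6
tcp_pos: [0.5357, -0.2455, 0.2438]
tool_rot: [179.8, -0.1, 10.1]
wrist_force: [-0.9, -0.1, -0.8]
gripper_width: 0.087
```

```bash
python3 -m inch '[[[0,0.002,-0.025,0],[0,0.004,-0.05,0],[0,0.004,-0.08,0],[0,0.004,-0.11,0],[0,0.004,-0.14,0],[0,0.004,-0.165,0],[0,0.004,-0.18,0],[0,0.004,-0.18,0]]]'
python3 - <<'E'
from h import *
for n in ['side','top']:
    p,d=viewer.capture(n)
    a,b=(proj(n,[.54,-.24,.05]));a=int(a);b=int(b)
    cv2.imwrite(f'pics/{n}1.png',cv2.resize(p[b-70:b+70,a-80:a+80,::-1],None,fx=3.7,fy=3.7))
E
```

```text
time: 4.4
tcp_pos: [0.5343, -0.2408, 0.0619]
tool_rot: [179.9, 0.1, 10.1]
wrist_force: [0.0, -0.4, 0.1]
gripper_width: 0.0866
```

View pics/side1.png

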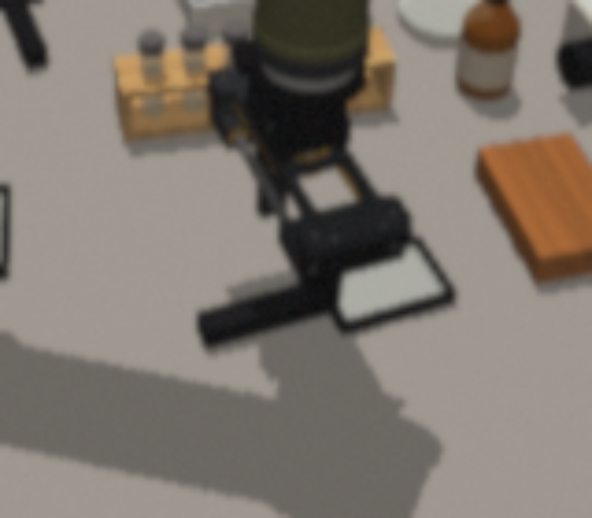

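View pics/top1.png

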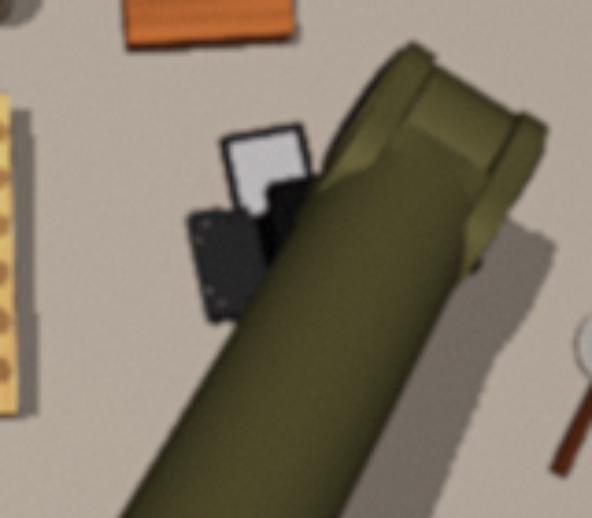

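The gripper straddles the handle just behind the frame, clear of the rack. I'll descend and close.

```bash
python3 -m inch '[[[0,0,-0.015,0],[0,0,-0.03,0],[0,0,-0.042,0],[0,0,-0.05,0],[0,0,-0.054,0],[0,0,-0.057,0],[0,0,-0.057,0],[0,0,-0.057,0]]]'
python3 -m inch '[[[0,0,0,0],[0,0,0,0],[0,0,0,0],[0,0,0,0],[0,0,0,0],[0,0,0,0],[0,0,0,0],[0,0,0,0]]]' 0 40
python3 -m inch '[[[0,0,0,0],[0,0,0,0],[0,0,0,0],[0,0,0,0],[0,0,0,0],[0,0,0,0],[0,0,0,0],[0,0,0,0]]]'
```

```text
time: 5.3
tcp_pos: [0.5366, -0.2421, 0.0079]
tool_rot: [179.8, -0.2, 10.1]
wrist_force: [1.0, -1.0, 0.1]
gripper_width: 0.0872
time: 6.1
tcp_pos: [0.5365, -0.242, 0.0079]
tool_rot: [179.8, -0.2, 10.1]
wrist_force: [0.6, 0.1, -0.2]
gripper_width: 0.0312
time: 6.9
tcp_pos: [0.5365, -0.2421, 0.0079]
tool_rot: [179.8, -0.2, 10.1]
wrist_force: [-0.0, -0.3, -0.0]
gripper_width: 0.0213
```

Gripped, but a little high on the handle. I'll reopen slightly, go 4 mm lower and close again.

```bash
python3 -m inch '[[[0,0,0,0],[0,0,0,0],[0,0,0,0],[0,0,-0.002,0],[0,0,-0.004,0],[0,0,-0.005,0],[0,0,-0.005,0],[0,0,-0.005,0]]]' 0.04
python3 -m inch '[[[0,0,0,0],[0,0,0,0],[0,0,0,0],[0,0,0,0],[0,0,0,0],[0,0,0,0],[0,0,0,0],[0,0,0,0]]]' 0 45
python3 -m inch '[[[0,0,0,0],[0,0,0,0],[0,0,0.005,0],[0,0,0.015,0],[0,0,0.03,0],[0,0,0.045,0],[0,0,0.06,0],[0,0,0.06,0]]]'
```

```text
time: 7.7
tcp_pos: [0.5366, -0.2421, 0.0029]
tool_rot: [179.8, -0.2, 10.1]
wrist_force: [0.5, 0.1, -0.4]
gripper_width: 0.04
time: 8.5
tcp_pos: [0.5366, -0.2421, 0.0029]
tool_rot: [179.8, -0.2, 10.1]
wrist_force: [-0.1, -0.2, 0.5]
gripper_width: 0.0216
time: 9.3
tcp_pos: [0.5386, -0.243, 0.0662]
tool_rot: [179.6, -0.5, 10.1]
wrist_force: [-0.8, 0.1, -1.1]
gripper_width: 0.0218
```

```bash
python3 -m inch '[[[0,0,0.015,0],[0,0,0.035,0],[0,0,0.055,0],[0,0,0.075,0],[0,0,0.095,0],[0,0,0.11,0],[0,0,0.12,0],[0,0,0.12,0]]]'
cat > look.py <<'E'
from h import *
import sys
k=sys.argv[1]
s=env.state();T=s['tcp_pos'];print(T,s['tool_rot'],s['gripper_width'])
for n in ['side','top']:
    p,d=viewer.capture(n);np.save(f'{n}{k}.npy',d);np.save(f'{n}{k}p.npy',p)
    a,b=proj(n,T);a=int(np.clip(a,80,479));b=int(np.clip(b,70,349))
    cv2.imwrite(f'pics/{n}{k}.png',cv2.resize(p[b-70:b+70,a-80:a+80,::-1],None,fx=3.7,fy=3.7));print(n,'crop origin',a-80,b-70)
    for x in nets.landmark_of('magnifier',n): print(np.round(x['point'],3),x['conf'])
    W=world(n,d)
    for x in nets.trace('magnifier',n):
        g=x['region']; q=W[g&(d>0)]; q=q[np.isfinite(q).all(1)]
        print(x['conf'],g.sum(),np.round(np.median(q,0),3))
        if np.linalg.norm(np.median(q,0)[:2]-T[:2])<.15: np.save(f'{n}{k}m.npy',g)
E
python3 look.py 2
```

```text
time: 10.1
tcp_pos: [0.5393, -0.2434, 0.1877]
tool_rot: [179.6, -0.6, 10.1]
wrist_force: [-0.0, -0.3, -1.1]
gripper_width: 0.0219
[ 0.53930845 -0.24336314  0.18770648] [179.60060512  -0.60327706  10.08935478] 0.02193364030059056
side crop origin 215 155
[ 0.295 -0.115 -0.   ] 0.86
[0.344 0.232 0.002] 0.86
[ 0.608 -0.231  0.188] 0.76
[0.76  0.098 0.001] 0.4
0.84 490 [0.354 0.201 0.009]
0.81 673 [ 0.562 -0.258  0.197]
0.7 873 [ 0.294 -0.147  0.01 ]
top crop origin 301 130
[ 0.606 -0.229  0.185] 0.93
[ 0.292 -0.122 -0.   ] 0.81
[0.342 0.231 0.002] 0.72
0.72 1176 [0.351 0.213 0.01 ]
0.65 468 [ 0.305 -0.096  0.008]
0.57 606 [ 0.63  -0.223  0.191]
0.32 744 [0.482 0.497 0.017]
```

View pics/side2.png

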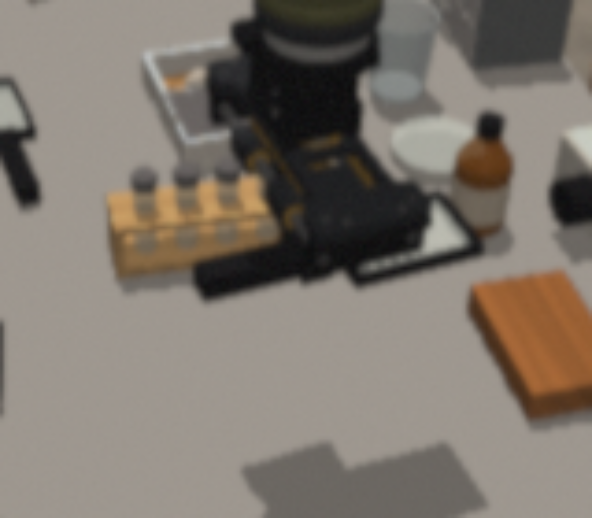

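The side crop shows the magnifier held level at px (340,260). The networks put its origin at (0.607, -0.230, 0.186), which fits a 70 mm grasp offset. The TCP target is (0.487, 0.225). Crossing the rack high.

```bash
python3 -m inch '[[[-0.002,0.01,0,0],[-0.004,0.035,0,-0.01],[-0.008,0.07,0,-0.015],[-0.012,0.105,0,-0.02],[-0.016,0.14,0,-0.025],[-0.02,0.175,0,-0.03],[-0.024,0.21,0,-0.032],[-0.028,0.245,0,-0.035]]]'
python3 -m inch '[[[-0.003,0.035,0,0],[-0.006,0.07,0,-0.01],[-0.01,0.105,0,-0.015],[-0.014,0.14,0,-0.02],[-0.018,0.175,0,-0.025],[-0.021,0.2,0,-0.03],[-0.023,0.217,0,-0.03],[-0.024,0.224,0,-0.03]]]'
```

```text
time: 11.2
tcp_pos: [0.5091, 0.0043, 0.1851]
tool_rot: [179.7, -0.4, 8.1]
wrist_force: [0.6, -0.0, -1.5]
gripper_width: 0.0213
time: 12.0
tcp_pos: [0.4842, 0.2302, 0.1847]
tool_rot: [179.7, -0.3, 6.6]
wrist_force: [-0.3, -1.2, -0.4]
gripper_width: 0.0217
```

```bash
python3 -m inch '[[[0.002,-0.003,-0.01,-0.004],[0.003,-0.005,-0.025,-0.004],[0.003,-0.005,-0.04,-0.004],[0.003,-0.005,-0.055,-0.004],[0.003,-0.005,-0.07,-0.004],[0.003,-0.005,-0.08,-0.004],[0.003,-0.005,-0.085,-0.004],[0.003,-0.005,-0.085,-0.004]]]'
python3 look.py 3
```

```text
time: 12.8
tcp_pos: [0.4868, 0.2241, 0.0987]
tool_rot: [179.6, -0.2, 6.3]
wrist_force: [-0.1, 0.4, -1.4]
gripper_width: 0.0218
[0.4868472  0.2241146  0.09872695] [179.64325303  -0.24404912   6.25714261] 0.021759939802544922
side crop origin 170 90
[0.342 0.232 0.003] 0.94
[0.556 0.23  0.097] 0.89
[ 0.295 -0.116 -0.005] 0.77
0.92 872 [ 0.294 -0.144  0.01 ]
0.79 448 [0.538 0.214 0.105]
0.73 434 [0.354 0.205 0.01 ]
top crop origin 117 158
[0.553 0.232 0.099] 0.91
[ 0.296 -0.117  0.001] 0.85
[ 0.346  0.232 -0.   ] 0.77
0.94 1159 [ 0.293 -0.136  0.01 ]
0.9 603 [0.574 0.222 0.107]
0.88 445 [0.359 0.159 0.02 ]
0.67 649 [0.764 0.214 0.047]
```

View pics/side3.png

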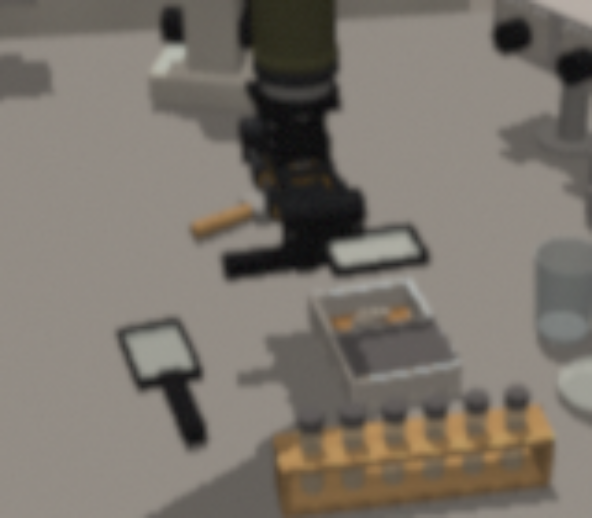

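View pics/top3.png

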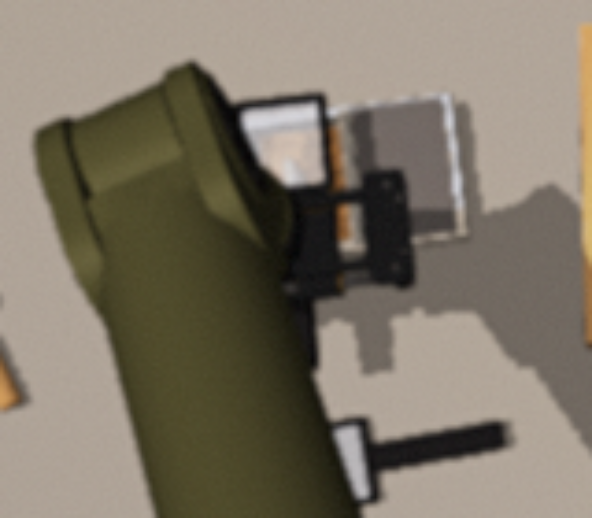

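The frame is above the open bay, aligned, with the flap still lying over the right bay. By TCP its origin is (0.556, 0.232); the networks say (0.5545, 0.231). Lowering the last 45 mm slowly.

```bash
python3 -m inch '[[[0,0,-0.006,0],[0.001,0.001,-0.014,0],[0.001,0.001,-0.022,0],[0.001,0.001,-0.03,0],[0.001,0.001,-0.036,0],[0.001,0.001,-0.041,0],[0.001,0.001,-0.044,0],[0.001,0.001,-0.044,0]]]'
python3 look.py 4
python3 - <<'E'
from h import *
p=np.load('top4p.npy').astype(int);d=np.load('top4.npy');W=world('top',d);s=np.load('side4.npy');S=world('side',s);sp=np.load('side4p.npy').astype(int)
th=np.radians(6.35);A=np.array([[np.cos(th),np.sin(th)],[-np.sin(th),np.cos(th)]])
for n,WW,pp in [('top',W,p),('side',S,sp)]:
    L=(WW[...,:2]-[.5565,.2328])@A.T
    m=(abs(L[...,0])<.056)&(abs(L[...,1])<.042)&(pp.sum(-1)<130)&(WW[...,2]>.045)&(WW[...,2]<.08)
    print(n,m.sum(),'x',np.percentile(L[m][:,0],[1,99]),'y',np.percentile(L[m][:,1],[1,99]),'z',np.percentile(WW[m][:,2],[5,50,95]))
    q=WW[m];print('plane',np.linalg.lstsq(np.c_[L[m],np.ones(m.sum())],q[:,2],rcond=None)[0])
E
```

```text
time: 13.9
tcp_pos: [0.4883, 0.2263, 0.0559]
tool_rot: [179.7, -0.4, 6.3]
wrist_force: [-0.5, -0.4, -1.2]
gripper_width: 0.0218
[0.48833689 0.2263435  0.05588727] [179.71377439  -0.3504595    6.33571371] 0.021806283540397438
side crop origin 171 99
[ 0.344  0.231 -0.   ] 0.9
[0.558 0.234 0.058] 0.67
[ 0.298 -0.115 -0.002] 0.58
0.92 452 [0.354 0.2   0.009]
0.87 843 [ 0.295 -0.147  0.009]
0.72 343 [0.551 0.215 0.062]
top crop origin 119 160
[0.559 0.235 0.054] 0.89
[0.343 0.232 0.002] 0.83
[ 0.296 -0.121 -0.001] 0.7
0.94 548 [0.573 0.223 0.064]
0.91 1144 [ 0.292 -0.137  0.01 ]
0.82 438 [0.358 0.166 0.019]
top 35 x [-0.01143463  0.04823709] y [-0.03148064  0.02584174] z [0.06396928 0.06687394 0.06881588]
plane [0.00259807 0.00104721 0.06659205]
side 37 x [-0.05566874  0.04587693] y [-0.03619818 -0.00635232] z [0.05448897 0.05958993 0.07526541]
plane [-0.04486513  0.36345734  0.07038344]
```

View pics/side4.png

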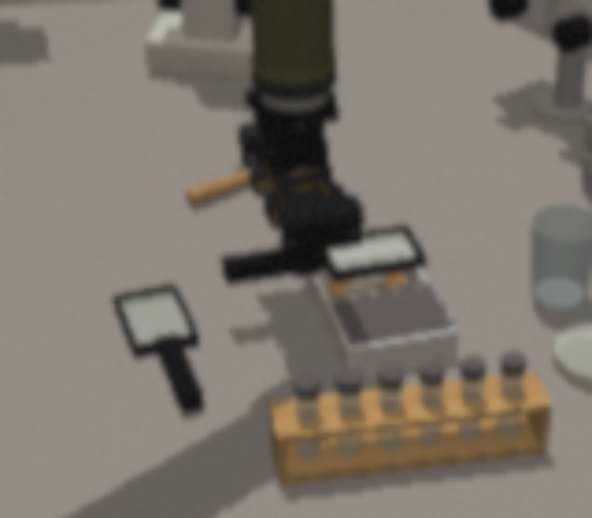

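View pics/top4.png

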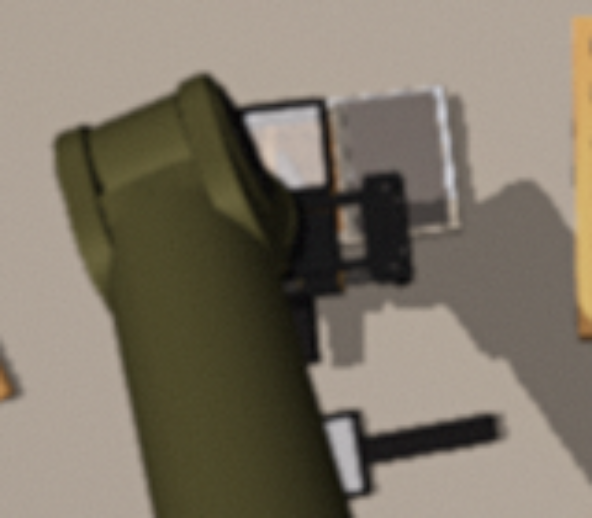

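Level, with the frame top at z = 0.0666, so the underside is 18–20 mm above the rim and the centre about 2 mm off. I'll nudge it slightly, let it settle and check once more.

```bash
python3 -m inch '[[[-0.001,-0.001,-0.001,0],[-0.002,-0.001,-0.002,0],[-0.002,-0.001,-0.003,0],[-0.002,-0.001,-0.003,0],[-0.002,-0.001,-0.003,0],[-0.002,-0.001,-0.003,0],[-0.002,-0.001,-0.003,0],[-0.002,-0.001,-0.003,0]]]'
python3 look.py 5 | grep -v '^0'
python3 - <<'E'
from h import *
for n in ['top','side']:
  for q in ['bay_left','bay_right','specimen_box','vial_rack','beaker','stain_bottle']:
    print(n,q,[(np.round(x['point'],3).tolist(),round(x['conf'],2)) for x in nets.landmark_of(q,n)][:1])
s=env.state();print(s['tcp_pos'],abs(s['qd']).max(),s['wrist_force'])
E
```

```text
time: 15.0
tcp_pos: [0.4869, 0.2256, 0.0537]
tool_rot: [179.8, -0.4, 6.3]
wrist_force: [-0.4, -0.4, -2.1]
gripper_width: 0.0215
[0.48687835 0.22563629 0.05374638] [179.75682705  -0.42847897   6.33251233] 0.021516869608011274
side crop origin 170 100
[ 0.297 -0.116 -0.002] 0.78
[0.558 0.236 0.055] 0.74
[0.343 0.232 0.002] 0.56
top crop origin 119 160
[ 0.295 -0.124 -0.002] 0.95
[0.554 0.233 0.057] 0.82
[ 0.346  0.227 -0.002] 0.55
top bay_left [([0.554, 0.231, 0.031], 0.67)]
top bay_right [([0.567, 0.158, 0.034], 0.97)]
top specimen_box []
top vial_rack [([0.55, -0.002, -0.005], 0.75)]
top beaker [([0.751, 0.208, -0.001], 0.84)]
top stain_bottle [([0.764, -0.004, 0.0], 0.94)]
side bay_left [([0.556, 0.236, 0.036], 0.74)]
side bay_right [([0.563, 0.157, 0.032], 0.76)]
side specimen_box [([0.562, 0.195, -0.004], 0.8)]
side vial_rack [([0.552, -0.004, 0.0], 0.68)]
side beaker [([0.748, 0.214, -0.0], 0.6)]
side stain_bottle [([0.765, -0.007, -0.002], 0.75)]
[0.48684031 0.22562096 0.0537239 ] 0.06958998175309956 [ 0.03637298  0.11075455 -0.94162657]
```

All checks agree within tolerance, so I'm handing in.

```bash
python3 -c "
from bench import finish_job
print(finish_job())"
```

```text
the job is handed in; nothing more can be done
None
```

I gripped the farthest rectangular magnifier by its handle and carried it over the vial rack with its underside about 0.18 m up. I handed the job in with it held at 45 N over bay_left, the open bay; the flap lies over bay_right. The hand-in reports no verdict.

**Last checks**
- **Centre:** the magnifier's origin was about (0.5565, 0.233) by the measured TCP, against a bay centre of (0.5565, 0.233). The two network readings scattered 2–4 mm around that.
- **Yaw:** 6.3°, against 6.35° measured for the box.
- **Level:** within about 0.5° by the tool; a plane fitted to the frame in the top view before the last 2 mm of lowering agreed. A similar fit in the side view was unusable (only 37 pixels, probably mixed with something else).
- **Height:** the underside was about 16–17 mm above the rim by the TCP and top-view depth, but 20–22 mm by the networks. Both are inside the 5–28 mm band.
- **Contact and bystanders:** the wrist force was only about the magnifier's weight. The rack, beaker and bottle read at their starting positions within network error. The petri dish, slide case, brush and round lens were not measured again at the end, but no move went near them.

I regripped once on the bench, because the first grip sat about 5 mm too high on the handle.

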